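# Fold out the crank of the bench lift, raise the sample rack and slide it onto the ledge

## Task

The crank grip on the little bench lift is folded down: swing it fully out until it stands straight off the crank arm before you turn the crank. Then crank the lift, with the grip left out, until its platform with the tube rack is flush with the top of the metal ledge beside it, and slide the rack squarely across, without lifting it, until it stands wholly on the ledge. Leave the platform flush, let go, and do not disturb the cooler box, the bottle or the empty rack.

Things in the scene. Friction and masses are not known exactly. Their poses are not given: they have to be found in the camera images.
- lift: Fixed bench lift, 250 x 150 mm. Origin on the bench under the platform's centre; x runs away from its sloping white crank panel (105 x 120 mm), y along the way the rack is slid, z up. The crank axis leaves the panel squarely at (-95, 0, 100) mm, leaning 30 degrees from vertical: outward direction (-0.5, 0, 0.866) in the lift's frame. Rear posts with a crossbar at x = 66 mm are 178 mm high.
- platform_top (a point): Centre of the top face of the lift's aluminium platform, 100 mm (lift x) by 140 mm (lift y). It starts 90 mm above the bench and goes straight up by 40 mm per turn of the crank (6.37 mm per rad), at most 60 mm. It stays where it is left.
- crank (a joint): Crank angle in rad, 0 at the start, up to 9.42; it grows, and the platform rises, as the crank turns clockwise as seen by someone facing the panel. About 3 to 6 N at the grip; stays where left. At 0 the arm points straight down the slope: the grip's hinge is on the axis' -x side in the lift's frame.
- crank_hub (a point): Point on the crank axis, 30 mm out from the panel, level with the grip's hinge. Its z axis is the outward crank axis; its x axis points from the grip's hinge to the crank axis (up the slope at crank 0) and turns with the crank.
- grip (a joint): Angle of the folding grip in rad: 0 = folded flat over the steel crank arm, its free end past the hub; 1.571 = at its stop, standing out parallel to the crank axis (working position). Starts between 0 and 0.4. Stiff hinge that stays where it is left: about 1 N at the free end.
- grip_pivot (a point): Centre of the grip's hinge, on the end of the crank arm, 50 mm from the crank axis and 30 mm out from the panel. The hinge axis is tangent to the crank circle (parallel to the lift's y at crank 0).
- grip_end (a point): Centre of the free end of the grip, 75 mm from its hinge. The grip is a black sleeve, 20 mm in diameter, from 12 to 75 mm from the hinge; it spins freely about its own length. The arm beneath is 14 mm wide, its top 16 mm out from the panel; the two hinge cheeks are 18 mm wide over all and rise to 35 mm from the panel.
- ledge_top (a point): Centre of the top face of a fixed steel ledge on four legs, 130 mm (lift x) by 180 mm (lift y), 12 mm thick, 110 to 142 mm above the bench, on one side of the lift (lift +y or -y), its centre 165 to 171 mm from the platform's centre, square to the lift.
- rack: Loose white rack with 12 capped tubes, 84 mm (x) by 116 mm (y), about 0.55 kg, on two slippery round-ended plastic runners along y (friction about 0.10), 12 mm thick; stands on the platform at the start, turned by at most 0.08 rad from the lift. Origin at the centre of its underside, z up. Caps reach 105 mm above it.
- rack_handle (a point): Middle of the rack's carrying bar, 135 mm above the rack's underside: a 14 x 14 mm bar, 114 mm long along the rack's y, with 23 mm free under it down to the caps.
- cooler: Bystander: blue sample cooler box with a white lid, 126 x 156 x 122 mm, on the side of the lift away from the ledge. Origin at the centre of its underside.
- bottle: Bystander: clear closed bottle, 60 mm in diameter, 150 mm tall. Origin at the centre of its underside.
- empty_rack: Bystander: empty white open tube tray, 90 x 180 x 55 mm. Origin at the centre of its underside.
There are look-alikes about, which are no part of the job. What is shaped like the rack but red or yellow is not meant.

How it is judged (in metres and radians):
On the way, in this order (a step that is already met when the one before it is completed fails the run):
1. the grip is fully folded out (joint grip above 1.4) before the crank has been turned (crank below 0.4) (value of joint grip above 1.4 rad and value of joint crank below 0.4 rad), for 0.1 s.
2. the platform, with the rack still on it and the grip still out, is flush with the ledge within 4 mm (value of joint grip above 1.2 rad and z of platform_top in the frame of ledge_top between -0.004 and 0.004 m and horizontal distance between rack and platform_top below 0.04 m), for 0.3 s.
At the end, for the whole second after the job is handed in: The rack stands still and upright, wholly on the ledge: its centre within 25 mm (lift x) and 34 mm (lift y) of the ledge's centre, turned less than 0.25 rad from it, its underside within 4 mm of the ledge's top; the platform is still flush with the ledge within 6 mm (x of rack in the frame of ledge_top between -0.025 and 0.025 m and y of rack in the frame of ledge_top between -0.034 and 0.034 m and z of rack in the frame of ledge_top between -0.004 and 0.004 m and angle between the y axis of rack and the y axis of ledge_top, either way round below 0.25 rad and angle between rack's own z axis and vertical below 0.08 rad and linear speed of rack below 0.02 m/s and z of platform_top in the frame of ledge_top between -0.006 and 0.006 m); the robot touches nothing.
It fails at once if the rack is lifted (more than 15 mm above the ledge's top) (z of rack in the frame of ledge_top above 0.015 m).
It fails at once if the rack is tipped by more than 0.25 rad (angle between rack's own z axis and vertical above 0.25 rad).
It fails at once if the cooler, the bottle or the empty rack is moved by more than 30 mm or tipped (distance of any of cooler, bottle, empty_rack from where it was at the start of the episode above 0.03 m or angle between bottle's own z axis and vertical above 0.3 rad).
It also fails if it takes over 72 s, if anything falls off the work surface, if the arm or the gripper's body presses on something with over 40 N, if the wrist force passes 120 N, or if a joint passes its speed limit or range.

## Robot

A 6-joint arm with a two-finger parallel gripper is mounted at the origin on the work surface. World frame = base frame: x ahead of the robot, y to its left, z up, the work surface at z = 0. Lengths are in mm, angles in rad, forces in N, time in s.
With the tool pointing down it reaches from about 300 to 775 mm from the base axis. Payload 14.6 kg.
Tool frame: the origin (TCP) lies on the centre line of the jaws, within the pads' length; the fingertips stand 8 mm ahead of it and the grasp point (between the pads) lies 11 mm behind it; z points along the fingers, y is the line along which they close (so a half turn about z gives the same grasp; the last joint's range is limited). The gripper opens to 94 mm and grips with 3 to 60 N. Pads are 16 mm wide; open, the fingers measure 119 mm over their backs; the gripper's body (75 mm by 177 mm) begins 78 mm behind the grasp point.
Start: joints at [1.219, 0.3, 1.521, -0, 1.321, -0.067], TCP at [154.529, 527.835, 213.446] pointing down, gripper open.
Joint ranges: [-3.03, 3.03], [-0.79, 2.21], [0.23, 2.52], [-1.04, 4.18], [0, 3.07], [-2.55, 2.55]. Speed limits (rad/s): [2.22, 2.22, 2.57, 3.14, 3.14, 3.14].

## Interface

Orientations are given as [roll, pitch, yaw] about the fixed x, y, z axes, in that order (R = Rz(yaw) Ry(pitch) Rx(roll)).
In Python, from cell import manip gives the robot as it stands.
- The arm moves only by the tool jog_arm, never from a script. Its argument "rows" is one flat list of numbers, 7 for each row, row after row: the shift along the world's x, y, z in cm, then the turn, a rotation vector about the world's x, y, z in rad, then the closure, from 0 (fully open) to 1 (shut). In form: [dx, dy, dz, rx, ry, rz, fingers, dx, dy, dz, rx, ry, rz, fingers, ...]. A call has 1 to 20 rows; each row shifts and turns the commanded pose from where the row before left it; what a row does not reach is not made up. A row lasts 1/12 s, in which the tool goes at most 41.7 mm and 7.16 degrees, less where a joint would pass 70% of its speed; a pose out of reach is approached as far as the arm can. A call with a gripper value outside its range is refused whole. The fingers move at their own pace and stop on an object; "newtons" is the grip in N (left out, the last holds). Time passes only in rows, so rows that do not move let the fingers close. It gives the time, the measured TCP pose, the force, the opening and the grip force at its end, in the units of the state.
- manip.read_state(): the state, without advancing time (a new reading comes with each control period).
- manip.camera(name): name is "side" or "top"; returns (picture, depth): 420x560x3 uint8, blue, green, red; 420x560 float32, mm along the optical axis (not along the pixel's ray), 0 where there is no reading.
- manip.camera_model(name): a dict with "K" (3x3 intrinsics, pixels), "R" (3x3) and "t" (3): a world point X has camera coordinates R X + t. Camera axes: x right, y down, z forward; pixel columns grow to the right and rows downward; lengths in mm; the calibration is good to about 2 mm. A picture is of the moment at which its call begins. camera_model takes no time and is no camera call.
- manip.sign_off(): hands the job in; it is judged then, once.
The state is a dict: "clock": time; "joints": joint angles; "qd": joint speeds; "effort": joint torques, N m; "eef_pos": TCP position; "eef_rot": TCP orientation; "wrist_force": force on the tool from outside, world axes, zero at the start; "moment": the same for the moment, N m; "finger_gap": finger opening in mm; "finger_force": force on a finger pad.
Only numpy, scipy, OpenCV 4.12 (cv2) and the standard library are available. Lean on these libraries where they do the work, as an engineer would, in place of code of your own. Each camera call takes 0.05 s, during which the arm holds its last target. There are 200 camera calls.

## Working session

There is one attempt and no reset: what is moved stays moved. The work goes in short steps, Python scripts to look and compute and a tool call to move; the robot and the scene stay as the last step left them, time stands still between calls to the robot, and variables do not carry over. Pictures are saved under pics/ and viewed, at most 10 in all, crops included, and the job is handed in when it is done.

Besides the shell and the picture viewer there is one more tool, called after "Request:" by a JSON object that holds its "method" and its "body". jog_arm: Moves the arm, as the interface text tells. Its arguments: {"type":"object","properties":{"rows":{"type":"array"},"newtons":{"type":"number"}},"required":["rows"]}

```bash
mkdir -p pics; python3 - <<'E'
from cell import manip
import cv2,numpy as np
for n in("side","top"):
    p,d=manip.camera(n); cv2.imwrite(f"pics/{n}0.png",p); np.savez(f"{n}0.npz",p=p,d=d)
    m=manip.camera_model(n); R=np.array(m["R"]);print(n,np.round(m["K"],1).tolist(),np.round(R,3).tolist(),np.round(-R.T@np.array(m["t"])).tolist())
print(manip.read_state())
E
```

```text
side [[409.4, 0.0, 274.8], [0.0, 409.4, 205.8], [0.0, 0.0, 1.0]] [[0.983, -0.183, 0.005], [-0.131, -0.724, -0.678], [0.128, 0.666, -0.735]] [452.0, -619.0, 831.0]
top [[382.1, 0.0, 282.1], [0.0, 382.1, 209.1], [0.0, 0.0, 1.0]] [[0.007, -1.0, 0.006], [-0.999, -0.007, -0.044], [0.044, -0.006, -0.999]] [496.0, -22.0, 1120.0]
{'clock': 0.1, 'joints': array([ 1.21939341e+00,  3.00425428e-01,  1.52153361e+00,  2.22868213e-05,
        1.32067840e+00, -6.65816713e-02]), 'qd': array([-1.33260305e-03, -2.24796356e-03, -1.09299173e-03, -4.68463816e-04,
        1.42830089e-03,  8.98152914e-05]), 'effort': array([ 2.46307158e-03, -5.32634676e+01, -3.53290594e+01,  7.10313278e-02,
        2.34682899e-02, -4.53499297e-06]), 'eef_pos': array([154.45130805, 527.6306821 , 212.93145172]), 'eef_rot': array([-3.14055162e+00, -9.10519761e-05,  2.85676583e+00]), 'wrist_force': array([-0.34518687, -0.15005482, -0.05644835]), 'moment': array([0.00103057, 0.03618773, 0.01941863]), 'finger_force': 0.0, 'finger_gap': 93.77223475804212}
```

View pics/side0.png

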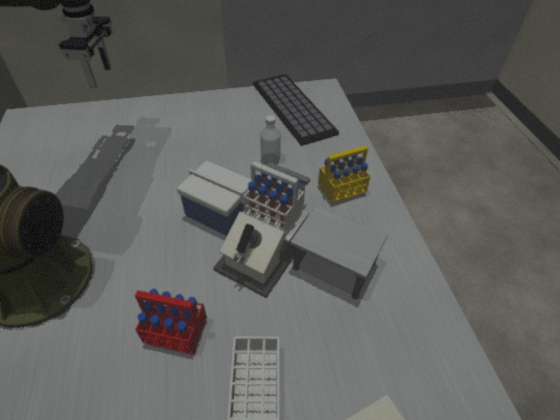

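View pics/top0.png

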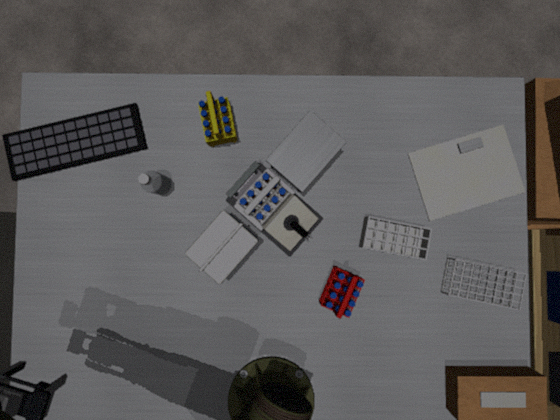

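The scene has three rack-shaped things: white (top 263,195), red (342,291) and yellow (217,118). The white one stands on the lift between the panel (293,222) and the ledge (306,150), so it is the one meant. The ledge is on the lift's -y side, the cooler at (222,247), the bottle at (150,182) and the empty tray near (397,237). Next I'll measure and take one enlarged crop.

```bash
cat > h.py <<'E'
from cell import manip
import numpy as np,cv2
def grab(n,f=None):
    if f: z=np.load(f); p,d=z["p"],z["d"]
    else: p,d=manip.camera(n)
    m=manip.camera_model(n);K,R,t=[np.array(m[k]) for k in("K","R","t")]
    v,u=np.mgrid[:420,:560]
    c=np.stack([(u-K[0,2])/K[0,0]*d,(v-K[1,2])/K[1,1]*d,d],-1)
    W=(c-t)@R; W[d==0]=np.nan
    return p,W
def proj(n,X):
    m=manip.camera_model(n);K,R,t=[np.array(m[k]) for k in("K","R","t")]
    c=np.atleast_2d(X)@R.T+t; q=c@K.T; return q[:,:2]/q[:,2:]
E
python3 - <<'E'
from h import *
for n,(u,v) in(("side",(340,245)),("top",(306,152))):
    p,W=grab(n,n+"0.npz")
    z0=W[v,u,2]; 
    mask=((abs(W[...,2]-z0)<6)).astype(np.uint8)
    _,l,st,_=cv2.connectedComponentsWithStats(mask,connectivity=4)
    s=l==l[v,u]; P=W[s]; z=np.median(P[:,2])
    r=cv2.minAreaRect(P[:,:2].astype(np.float32)); print(n,"ledge z",z0,z,r,s.sum())
p,W=grab("top","top0.npz")
for u,v in[(397,237),(440,290),(150,180),(222,247),(342,291),(293,222),(305,235),(263,195),(245,180),(270,180),(258,165)]: print((u,v),np.round(W[v,u]))
p,W=grab("side","side0.npz")
for u,v in[(270,130),(244,240),(255,375),(215,180),(271,170),(262,270)]: print('s',(u,v),np.round(W[v,u]))
a=cv2.resize(np.load("side0.npz")["p"][150:300,180:340],None,fx=3.7,fy=3.7,interpolation=cv2.INTER_CUBIC)
cv2.imwrite("pics/c1.png",a)
a=cv2.resize(np.load("top0.npz")["p"][100:290,180:360],None,fx=3.1,fy=3.1,interpolation=cv2.INTER_CUBIC)
cv2.imwrite("pics/c2.png",a)
E
```

```text
side ledge z 111.90440157716374 112.32633068021372 ((699.595458984375, -88.53752136230469), (133.81358337402344, 180.39109802246094), 48.98946762084961) 3824
top ledge z 109.31735036817207 110.45827270391764 ((696.26318359375, -91.47136688232422), (130.4049835205078, 180.34190368652344), 49.10462951660156) 3237
(397, 237) [ 467. -350.   52.]
(440, 290) [ 312. -491.   -2.]
(150, 180) [612. 313. 138.]
(222, 247) [440. 128. 121.]
(342, 291) [ 315. -198.   42.]
(293, 222) [506. -56. 148.]
(305, 235) [473. -88. 126.]
(263, 195) [568.  17. 228.]
(245, 180) [608.  64. 183.]
(270, 180) [618.   5. 104.]
(258, 165) [646.  33. 178.]
s (270, 130) [616. 317. 118.]
s (244, 240) [489. -80. 140.]
s (255, 375) [ 473. -314.    3.]
s (215, 180) [444. 131. 125.]
s (271, 170) [567.  23. 236.]
s (262, 270) [ 521. -118.   74.]
```

View pics/c1.png

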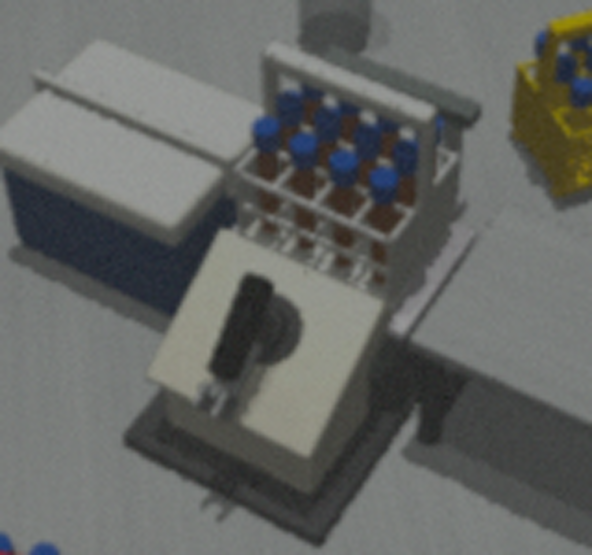

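View pics/c2.png

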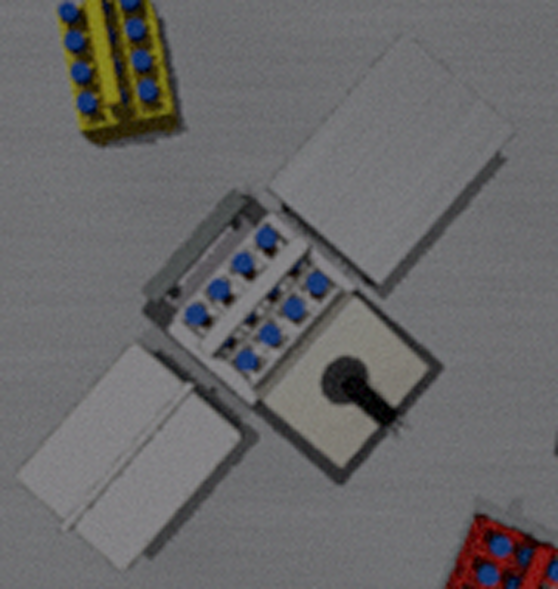

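The crops confirm the white rack on the lift, with its bar running parallel to the ledge direction. The black grip is folded over the hub, hinged at the lower end. Next I'll refine the heights, the lift frame and the grip angle.

```bash
python3 - <<'E'
from h import *
ex=np.array([.6556,.7551,0]);ey=np.array([-.7551,.6556,0])
C=np.array([571,20,0.])
for n in("side","top"):
    p,W=grab(n,n+"0.npz"); P=W-C; L=np.stack([P@ex,P@ey,W[...,2]],-1); x,y,z=np.moveaxis(L,-1,0)
    print("==",n)
    def rep(nm,m):
        Q=L[m]; 
        if len(Q): print(nm,len(Q),"med",np.round(np.median(Q,0),1),"min",np.round(np.percentile(Q,2,axis=0),1),"max",np.round(np.percentile(Q,98,axis=0),1))
    lum=p.astype(int).sum(-1)
    rep("bench ledge side",(abs(z)<15)&(x>-200)&(x<-100)&(y<-120)&(y>-260))
    rep("bench ledge far",(abs(z)<15)&(x>100)&(x<200)&(y<-120)&(y>-260))
    rep("bench -y far",(abs(z)<15)&(abs(x)<70)&(y<-280)&(y>-360))
    rep("ledge",(abs(z-111)<8)&(abs(x)<60)&(y<-85)&(y>-250))
    rep("handle",(z>222)&(z<245)&(abs(x)<40)&(abs(y)<80))
    rep("crossbar",(abs(z-178)<9)&(abs(x-66)<14)&(abs(y)<90))
    rep("cooler",(abs(z-122)<8)&(abs(x)<110)&(y>75)&(y<270))
    rep("platform",(abs(z-90)<7)&(abs(x)<60)&(abs(y)<75))
    m=(x<-45)&(x>-170)&(abs(y)<65)&(z>50)&(lum>300)&(abs(z-100-(x+95)*.577)<12)
    Q=L[m]; c=Q.mean(0); nn=np.linalg.svd(Q-c,full_matrices=False)[2][2]; nn*=np.sign(nn[2])
    print("panel",m.sum(),c.round(1),nn.round(3),"offset of (-95,0,100)",((np.array([-95,0,100])-c)@nn).round(1)); rep("panel",m)
    h=(L-[-95,0,100])@np.array([-.5,0,.866])
    s=(L-[-95,0,100])@np.array([.866,0,.5])
    m=(h>30)&(h<120)&(x>-200)&(x<-60)&(abs(y)<40)
    a=np.stack([s[m],h[m],y[m]],-1)
    print("grip n",m.sum()); 
    for lo in range(-60,60,8):
        q=a[(a[:,0]>=lo)&(a[:,0]<lo+8)]
        if len(q)>2: print(lo,len(q),"hmax",np.percentile(q[:,1],90).round(1),"y",q[:,2].mean().round(1))
E
```

```text
== side
bench ledge side 2690 med [-152.8 -192.8    1.9] min [-198.3 -257.6   -1. ] max [-102.2 -123.2    4.9]
bench ledge far 637 med [ 178.3 -204.3    2.4] min [ 108.7 -258.6   -0.6] max [ 198.7 -123.4    5.6]
bench -y far 1874 med [  -4.9 -321.     2.1] min [ -68.  -358.5   -0.9] max [  67.  -281.7    5. ]
ledge 3154 med [  -3.3 -171.3  112.4] min [ -58.1 -246.9  109.7] max [ 57.2 -88.7 115. ]
handle 386 med [ -2.2  -3.  232.6] min [ -6.  -55.  223.1] max [  7.9  54.8 235.9]
crossbar 254 med [ 66.5  -8.3 180. ] min [ 59.9 -52.7 171.8] max [ 76.9  52.8 182.5]
cooler 379 med [  0.3 167.8 116.7] min [-53.4  92.7 114.1] max [ 54.8 246.3 126.2]
platform 271 med [ -0.8 -60.8  91.8] min [-47.5 -68.5  85.7] max [ 49.6 -50.1  94.6]
panel 1659 [-96.5  -3.9  99.4] [-0.501 -0.002  0.865] offset of (-95,0,100) -0.2
panel 1659 med [-96.5 -17.4  99.6] min [-141.3  -57.2   72.8] max [-54.4  58.5 123.8]
grip n 330
-60 12 hmax 36.7 y 1.2
-52 28 hmax 35.2 y 0.5
-44 19 hmax 37.3 y 1.0
-36 35 hmax 44.9 y -0.9
-28 33 hmax 46.7 y -0.7
-20 35 hmax 49.2 y -0.9
-12 34 hmax 51.5 y -1.0
-4 35 hmax 53.4 y -1.
[... 548 characters left out ...]
5.9] max [  4.4  56.4 235.3]
crossbar 300 med [ 62.9   2.9 178. ] min [ 55.5 -49.  171.5] max [ 71.5  54.4 182.2]
cooler 261 med [ -3.1 171.2 120.6] min [-45.7  94.1 114.1] max [ 47.2 249.1 124.7]
platform 398 med [31.3 24.8 90.4] min [-48.6 -66.3  85.9] max [59.3 71.9 94.2]
panel 1180 [-96.6   2.7 100.5] [-0.491 -0.002  0.871] offset of (-95,0,100) -1.3
panel 1180 med [-94.4   5.4 102.2] min [-143.4  -54.3   73.2] max [-55.9  59.3 122.7]
grip n 184
-60 10 hmax 37.8 y 3.6
-52 15 hmax 37.1 y 2.0
-44 5 hmax 44.9 y 5.1
-36 20 hmax 48.2 y 2.8
-28 15 hmax 50.8 y 1.7
-20 16 hmax 51.8 y 2.9
-12 19 hmax 53.9 y 2.0
-4 19 hmax 54.9 y 2.2
4 18 hmax 56.3 y 3.0
12 27 hmax 59.3 y 3.4
20 16 hmax 54.9 y 1.8
```

Request:
{"method": "jog_arm", "body": {"rows": [1.5,-3.15,0.9,0,0,-0.1,0,1.5,-3.15,0.9,0,0,-0.1,0,1.5,-3.15,0.9,0,0,-0.1,0,1.5,-3.15,0.9,0,0,-0.1,0,1.5,-3.15,0.9,0,0,-0.1,0,1.5,-3.15,0.9,0,0,-0.1,0,1.5,-3.15,0.9,0,0,-0.1,0,1.5,-3.15,0.9,0,0,-0.1,0,1.5,-3.15,0.9,0,0,-0.1,0,1.5,-3.15,0.9,0,0,-0.1,0,1.5,-3.15,0,0,0,-0.1,0,1.5,-3.15,0,0,0,-0.1,0,1.5,-3.15,0,0,0,-0.1,0,1.5,-3.15,0,0,0,-0.1,0,1.5,-3.15,0,0,0,-0.1,0,1.5,-3.15,0,0,0,-0.1,0,1.5,-3.15,0,0,0,-0.1,0,1.5,-3.15,0,0,0,-0.1,0,1.5,-3.15,0,0,0,-0.1,0,1.5,-3.15,0,0,0,-0.1,0]}}

```text
clock: 1.77
eef_pos: [454.8, -104.0, 303.3]
eef_rot: [-3.141, 0.0, 0.852]
wrist_force: [-0.0, 0.2, 1.0]
finger_gap: 93.9
finger_force: 0.0
```

Request:
{"method": "jog_arm", "body": {"rows": [0.1,0,-1,0.066,-0.0572,0,0.4,0.1,0,-1,0.066,-0.0572,0,0.4,0.1,0,-1,0.066,-0.0572,0,0.4,0.1,0,-1,0.066,-0.0572,0,0.4,0.1,0,-1,0.066,-0.0572,0,0.4,0.1,0,-1,0.066,-0.0572,0,0.4,0,0,0,0,0,0,0.4,0,0,0,0,0,0,0.4]}}

```text
clock: 2.43
eef_pos: [460.0, -102.7, 243.0]
eef_rot: [-3.14, -0.522, 0.854]
wrist_force: [0.5, 0.2, 0.2]
finger_gap: 56.2
finger_force: 0.0
```

```bash
cat >> h.py <<'E'
from scipy.spatial.transform import Rotation as Ro
YAW=np.deg2rad(49.05); ex=np.array([np.cos(YAW),np.sin(YAW),0]);ey=np.array([-ex[1],ex[0],0]);ez=np.array([0,0,1.])
C=np.array([570.5,20.5,0])
n_=-.5*ex+.866*ez; u_=.866*ex+.5*ez
def pt(s,h,y=0): return C-95*ex+100*ez+s*u_+h*n_+y*ey
def go(s,h,y=0,zt=None,yt=None):
    "remaining shift (cm) and rotvec to put the grasp point at (s,h,y)"
    zt=-n_ if zt is None else zt; yt=-ey if yt is None else yt
    st=manip.read_state(); Rt=np.stack([np.cross(yt,zt),yt,zt],1); R=Ro.from_euler("xyz",st["eef_rot"])
    print("shift cm",np.round((pt(s,h,y)+11*zt-st["eef_pos"])/10,2),"rot",np.round((Ro.from_matrix(Rt)*R.inv()).as_rotvec(),3),"gap",st["finger_gap"],"q",st["joints"].round(2),st["clock"])
E
python3 -c "
from h import *
go(7.7,130);go(7.7,46.6)"
```

```text
shift cm [ 1.36  1.16 -3.61] rot [ 0.    -0.003  0.001] gap 56.245518224687366 q [-0.58  0.02  1.86  0.55  1.24 -0.04] 2.4333
shift cm [  4.09   4.31 -10.83] rot [ 0.    -0.003  0.001] gap 56.245518224687366 q [-0.58  0.02  1.86  0.55  1.24 -0.04] 2.4333
```

Request:
{"method": "jog_arm", "body": {"rows": [0.5,0.5,-0.5,0,0,0,0.4,0.6,0.6,-1.5,0,0,0,0.4,0.4,0.4,-1.2,0,0,0,0.4,0.4,0.4,-1.2,0,0,0,0.4,0.4,0.4,-1.2,0,0,0,0.4,0.4,0.5,-1.2,0,0,0,0.4,0.4,0.4,-1.2,0,0,0,0.4,0.4,0.5,-1.2,0,0,0,0.4,0.4,0.4,-1.2,0,0,0,0.4,0.19,0.21,-0.43,0,0,0,0.4,0,0,0,0,0,0,0.4,0,0,0,0,0,0,0.4], "newtons": 6}}

```text
clock: 3.43
eef_pos: [501.9, -58.6, 135.7]
eef_rot: [3.141, -0.524, 0.858]
wrist_force: [0.0, 0.6, 0.6]
finger_gap: 56.3
finger_force: 0.0
```

```bash
python3 - <<'E'
from h import *
go(7.7,46.6)
a,_=grab("side"); b,_=grab("top")
a=cv2.resize(a[190:290,190:310],None,fx=3.3,fy=3.3); b=cv2.resize(b[170:270,230:350],None,fx=3.3,fy=3.3)
cv2.imwrite("pics/c3.png",np.hstack([a,b]))
E
```

```text
shift cm [-0.09 -0.11 -0.1 ] rot [ 0.     0.    -0.002] gap 56.3127185916558 q [-0.45  0.21  1.93  0.63  0.96 -0.09] 3.4333
```

View pics/c3.png

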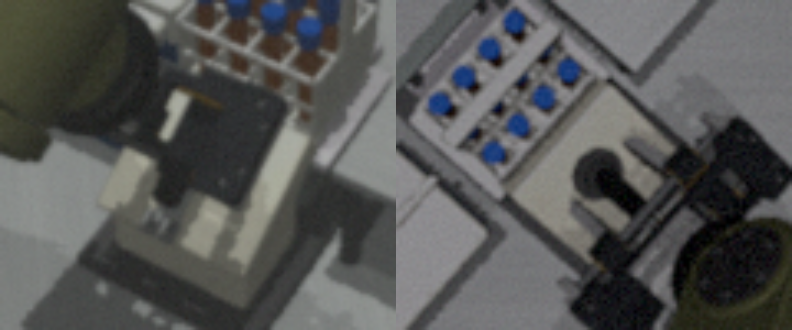

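The fingers straddle the sleeve symmetrically (right half: fingers at about (650,155) and (590,215), grip at (615,190)). Closing lightly.

Request:
{"method": "jog_arm", "body": {"rows": [0,0,0,0,0,0,1,0,0,0,0,0,0,1,0,0,0,0,0,0,1,0,0,0,0,0,0,1,0,0,0,0,0,0,1,0,0,0,0,0,0,1,0,0,0,0,0,0,1,0,0,0,0,0,0,1], "newtons": 6}}

```text
clock: 4.2
eef_pos: [501.1, -58.6, 135.1]
eef_rot: [-3.14, -0.524, 0.857]
wrist_force: [-2.4, 3.7, 1.7]
finger_gap: 20.0
finger_force: 6.0
```

```bash
python3 - <<'E'
from h import *
go(7.7,46.6)
# arc increments from grip angle .28 (radius 60) in lift (s,h) -> world cm
a=np.linspace(.28,1.6,19); P=np.array([pt(-50+60*np.cos(t),30+60*np.sin(t)) for t in a]); print(np.round(np.diff(P,axis=0)/10,2).tolist())
E
```

```text
shift cm [-0.02 -0.1  -0.04] rot [-0.001 -0.    -0.001] gap 19.950056262864546 q [-0.45  0.21  1.93  0.63  0.96 -0.09] 4.2
[[-0.21, -0.25, 0.29], [-0.23, -0.26, 0.27], [-0.24, -0.28, 0.24], [-0.25, -0.29, 0.21], [-0.26, -0.3, 0.19], [-0.27, -0.31, 0.16], [-0.28, -0.32, 0.13], [-0.28, -0.32, 0.09], [-0.29, -0.33, 0.06], [-0.29, -0.33, 0.03], [-0.29, -0.33, -0.0], [-0.29, -0.33, -0.03], [-0.29, -0.33, -0.07], [-0.28, -0.32, -0.1], [-0.28, -0.32, -0.13], [-0.27, -0.31, -0.16], [-0.26, -0.3, -0.19], [-0.25, -0.29, -0.22]]
```

Request:
{"method": "jog_arm", "body": {"rows": [-0.08,0.07,0,0,0,0,1,-0.21,-0.25,0.29,0,0,0,1,-0.23,-0.26,0.27,0,0,0,1,-0.24,-0.28,0.24,0,0,0,1,-0.25,-0.29,0.21,0,0,0,1,-0.26,-0.3,0.19,0,0,0,1,-0.27,-0.31,0.16,0,0,0,1,-0.28,-0.32,0.13,0,0,0,1,-0.28,-0.32,0.09,0,0,0,1,-0.29,-0.33,0.06,0,0,0,1,-0.29,-0.33,0.03,0,0,0,1,-0.29,-0.33,0,0,0,0,1,-0.29,-0.33,-0.03,0,0,0,1,-0.29,-0.33,-0.07,0,0,0,1,-0.28,-0.32,-0.1,0,0,0,1,-0.28,-0.32,-0.13,0,0,0,1,-0.27,-0.31,-0.16,0,0,0,1,-0.26,-0.3,-0.19,0,0,0,1,0,0,0,0,0,0,1]}}

```text
clock: 5.78
eef_pos: [454.7, -111.4, 144.9]
eef_rot: [3.141, -0.524, 0.856]
wrist_force: [-1.8, -2.5, 3.5]
finger_gap: 19.7
finger_force: 6.0
```

```bash
python3 - <<'E'
from h import *
go(-50,90)
a,W=grab("side"); b,_=grab("top")
a=cv2.resize(a[190:290,190:310],None,fx=3.3,fy=3.3); b=cv2.resize(b[170:270,230:350],None,fx=3.3,fy=3.3)
cv2.imwrite("pics/c4.png",np.hstack([a,b]))
E
```

```text
shift cm [-0.08 -0.24 -0.14] rot [ 0.  0. -0.] gap 19.719799267067668 q [-0.61  0.15  1.97  0.61  1.05 -0.21] 5.7833
```

View pics/c4.png

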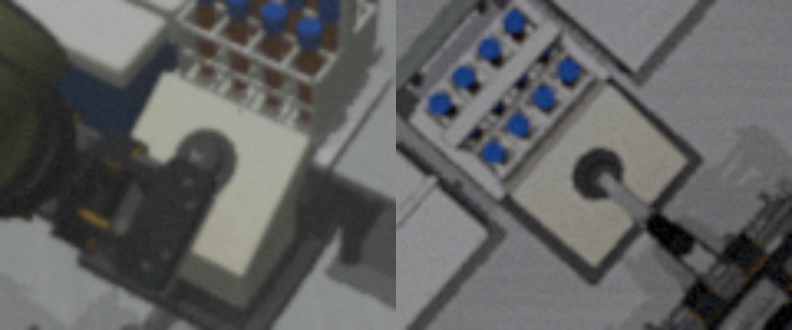

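The sleeve now stands out from the arm (right half, (670,235)), and the arm still points straight down-slope. I'll press it gently to its stop.

Request:
{"method": "jog_arm", "body": {"rows": [-0.08,-0.16,-0.1,0,0,0,1,-0.1,-0.12,-0.1,0,0,0,1,-0.1,-0.12,-0.1,0,0,0,1,0,0,0,0,0,0,1,0,0,0,0,0,0,1]}}

```text
clock: 6.3
eef_pos: [452.0, -114.6, 142.0]
eef_rot: [-3.141, -0.524, 0.857]
wrist_force: [-1.9, -1.2, 4.9]
finger_gap: 19.8
finger_force: 6.0
```

```bash
python3 - <<'E'
from h import *
go(-50,90)
for i in (0,): 
    P=[pt(-50*np.cos(t),0,50*np.sin(t)) for t in np.linspace(0,3.25,53)]
    for d in np.round(np.diff(P,axis=0)/10,2): print(d.tolist(),end=' ')
E
```

```text
shift cm [0.19 0.09 0.15] rot [-0.    -0.    -0.001] gap 19.79722559057378 q [-0.62  0.15  1.98  0.61  1.05 -0.22] 6.3
[-0.23, 0.21, 0.0] [-0.22, 0.22, 0.01] [-0.21, 0.23, 0.02] [-0.19, 0.24, 0.03] [-0.18, 0.25, 0.04] [-0.16, 0.26, 0.05] [-0.15, 0.27, 0.06] [-0.13, 0.28, 0.07] [-0.11, 0.28, 0.08] [-0.1, 0.28, 0.09] [-0.08, 0.29, 0.1] [-0.06, 0.29, 0.1] [-0.04, 0.29, 0.11] [-0.02, 0.29, 0.12] [-0.01, 0.29, 0.12] [0.01, 0.28, 0.13] [0.03, 0.28, 0.13] [0.05, 0.28, 0.14] [0.07, 0.27, 0.14] [0.09, 0.26, 0.15] [0.1, 0.25, 0.15] [0.12, 0.25, 0.15] [0.14, 0.24, 0.15] [0.15, 0.22, 0.16] [0.17, 0.21, 0.16] [0.18, 0.2, 0.16] [0.2, 0.19, 0.16] [0.21, 0.17, 0.15] [0.22, 0.16, 0.15] [0.23, 0.14, 0.15] [0.25, 0.13, 0.15] [0.25, 0.11, 0.14] [0.26, 0.09, 0.14] [0.27, 0.07, 0.14] [0.28, 0.06, 0.13] [0.28, 0.04, 0.12] [0.29, 0.02, 0.12] [0.29, 0.0, 0.11] [0.29, -0.01, 0.1] [0.3, -0.03, 0.1] [0.3, -0.05, 0.09] [0.29, -0.07, 0.08] [0.29, -0.09, 0.07] [0.29, -0.1, 0.06] [0.28, -0.12, 0.06] [0.28, -0.14, 0.05] [0.27, -0.15, 0.04] [0.26, -0.17, 0.03] [0.25, -0.18, 0.02] [0.24, -0.19, 0.01] [0.23, -0.21, -0.0] [0.22, -0.22, -0.01]
```

Request:
{"method": "jog_arm", "body": {"rows": [-0.1,-0.12,-0.09,0,0,0,1,-0.1,-0.12,-0.09,0,0,0,1,0,0,0,0,0,0,1]}}

```text
clock: 6.55
eef_pos: [450.0, -117.1, 139.9]
eef_rot: [-3.141, -0.524, 0.857]
wrist_force: [-0.2, -0.8, 2.6]
finger_gap: 19.0
finger_force: 5.9
```

```bash
python3 - <<'E'
from h import *
go(-50,90)
st=manip.read_state(); F=st["wrist_force"]; print(F@u_,F@n_,F@ey)
for n in("side","top"):
    p,W=grab(n); L=W-pt(0,0); s,h,y=L@u_,L@n_,L@ey
    lum=p.astype(int).sum(-1)
    m=(h>38)&(h<72)&(abs(s+50)<25)&(abs(y)<9.5)
    for lo in range(38,72,6):
        q=m&(h>=lo)&(h<lo+6)
        if q.sum()>2: print(n,lo,q.sum(),np.percentile(s[q],[10,50,90]).round(1),np.percentile(y[q],[5,50,95]).round(1))
    m=(h>10)&(h<24)&(s<-15)&(s>-60)&(abs(y)<20); print("arm",m.sum(),np.polyfit(s[m],y[m],1) if m.sum()>5 else '', 'med y', np.median(y[m]))
E
```

```text
shift cm [0.4  0.33 0.35] rot [-0.001 -0.    -0.001] gap 18.961906581928172 q [-0.62  0.15  1.98  0.61  1.05 -0.23] 6.55
0.6996294113583912 2.561673210490292 -0.37242905047980396
arm 0  med y nan
top 44 4 [-44.2 -43.7 -41.4] [-3.8  2.   6.5]
top 50 8 [-45.2 -41.  -39.9] [-7.1  0.4  7.6]
top 56 10 [-45.1 -41.5 -40.3] [-6.4 -0.9  8.2]
top 62 9 [-43.7 -41.7 -39.6] [-6.   2.1  8.7]
top 68 4 [-41.8 -40.1 -39.3] [-0.7  4.2  7.6]
arm 69 [-0.00219959  2.07138272] med y 2.3115087987449363
  return _methods._mean(a, axis=axis, dtype=dtype,
  ret = ret.dtype.type(ret / rcount)
```

The sleeve's upper face lies at s≈-41 mm over its whole length, so the grip stands at its stop and the pads were starting to slide off. I'll recentre, then grasp firmly.

Request:
{"method": "jog_arm", "body": {"rows": [0,0,0,0,0,0,0.6,0,0,0,0,0,0,0.6,0.2,0.15,0.17,0,0,0,0.6,0.17,0.13,0.13,0,0,0,0.6,0,0,0,0,0,0,0.6,0,0,0,0,0,0,1,0,0,0,0,0,0,1,0,0,0,0,0,0,1,0,0,0,0,0,0,1,0,0,0,0,0,0,1], "newtons": 25}}

```text
clock: 7.48
eef_pos: [453.4, -113.8, 143.2]
eef_rot: [-3.14, -0.524, 0.857]
wrist_force: [-5.8, 2.6, 4.0]
finger_gap: 19.5
finger_force: 25.0
```

```bash
python3 - <<'E'
from h import *
go(-50,90)
st=manip.read_state(); F=st["wrist_force"]; print(F@u_,F@n_,F@ey,st["eef_pos"])
E
```

```text
shift cm [0.06 0.01 0.03] rot [-0.001 -0.001 -0.002] gap 19.478048137175605 q [-0.61  0.15  1.97  0.61  1.05 -0.22] 7.4833
0.4359890943807867 4.362026309104953 6.055918756123935 [ 453.40352009 -113.84368944  143.16282023]
```

Request:
{"method": "jog_arm", "body": {"rows": [-0.23,0.21,0,0,0,0,1,-0.22,0.22,0.01,0,0,0,1,-0.21,0.23,0.02,0,0,0,1,-0.19,0.24,0.03,0,0,0,1,-0.18,0.25,0.04,0,0,0,1,-0.16,0.26,0.05,0,0,0,1,-0.15,0.27,0.06,0,0,0,1,-0.13,0.28,0.07,0,0,0,1,-0.11,0.28,0.08,0,0,0,1,-0.1,0.28,0.09,0,0,0,1,-0.08,0.29,0.1,0,0,0,1,-0.06,0.29,0.1,0,0,0,1,-0.04,0.29,0.11,0,0,0,1,-0.02,0.29,0.12,0,0,0,1,-0.01,0.29,0.12,0,0,0,1,0.01,0.28,0.13,0,0,0,1,0.03,0.28,0.13,0,0,0,1,0.05,0.28,0.14,0,0,0,1]}}

```text
clock: 8.98
eef_pos: [435.1, -66.1, 156.9]
eef_rot: [-3.141, -0.523, 0.857]
wrist_force: [-5.3, -6.4, 2.0]
finger_gap: 19.9
finger_force: 25.0
```

```bash
cat > k.py <<'E'
from h import *
st=manip.read_state(); F=st["wrist_force"]
g=st["eef_pos"]+11*n_-pt(0,0); s,h,y=g@u_,g@n_,g@ey
print("r",np.hypot(s,y),"th",np.arctan2(y,-s),"s,h,y",s,h,y,"F",F@u_,F@n_,F@ey,"gap",st["finger_gap"])
for n in("side","top"):
    p,W=grab(n); P=W-C; x,yy,z=P@ex,P@ey,W[...,2]
    m=(abs(x)<14)&(abs(yy)<60)&(z>215)&(z<275)&(p.astype(int).sum(-1)>300)
    q=z[m]; print(n,"bar top-142 =",(np.median(q[q>np.percentile(q,30)])-142).round(1), m.sum())
E
python3 k.py
```

```text
r 50.84499193793367 th 1.1066872523287288 s,h,y -22.759555366994604 89.88547535488962 45.46664540809281 F -6.149023155083574 5.9135862702844495 -0.20006606642530259 gap 19.91234859159185
side bar top-142 = 99.3 284
top bar top-142 = 98.0 262
```

Following the circle well (radius 50.8, platform rising). Continuing.

Request:
{"method": "jog_arm", "body": {"rows": [0.07,0.27,0.14,0,0,0,1,0.09,0.26,0.15,0,0,0,1,0.1,0.25,0.15,0,0,0,1,0.12,0.25,0.15,0,0,0,1,0.14,0.24,0.15,0,0,0,1,0.15,0.22,0.16,0,0,0,1,0.17,0.21,0.16,0,0,0,1,0.18,0.2,0.16,0,0,0,1,0.2,0.19,0.16,0,0,0,1,0.21,0.17,0.15,0,0,0,1,0.22,0.16,0.15,0,0,0,1,0.23,0.14,0.15,0,0,0,1,0.25,0.13,0.15,0,0,0,1,0.25,0.11,0.14,0,0,0,1,0.26,0.09,0.14,0,0,0,1,0.27,0.07,0.14,0,0,0,1,0.28,0.06,0.13,0,0,0,1,0.28,0.04,0.12,0,0,0,1]}}

```text
clock: 10.58
eef_pos: [469.9, -35.5, 183.3]
eef_rot: [-3.141, -0.523, 0.857]
wrist_force: [-5.3, -4.7, -0.1]
finger_gap: 19.2
finger_force: 25.0
```

Request:
{"method": "jog_arm", "body": {"rows": [0.29,0.02,0.12,0,0,0,1,0.29,0,0.11,0,0,0,1,0.29,-0.01,0.1,0,0,0,1,0.3,-0.03,0.1,0,0,0,1,0.3,-0.05,0.09,0,0,0,1,0.29,-0.07,0.08,0,0,0,1,0.29,-0.09,0.07,0,0,0,1,0.29,-0.1,0.06,0,0,0,1,0.28,-0.12,0.06,0,0,0,1,0.28,-0.14,0.05,0,0,0,1,0.27,-0.15,0.04,0,0,0,1,0.26,-0.17,0.03,0,0,0,1,0,0,0,0,0,0,1]}}

```text
clock: 11.67
eef_pos: [504.1, -44.9, 192.1]
eef_rot: [-3.14, -0.522, 0.856]
wrist_force: [-5.7, -5.1, -0.2]
finger_gap: 19.5
finger_force: 25.0
```

```bash
python3 k.py
```

```text
r 48.42923288727312 th 2.9905803060804867 s,h,y 47.878073733995144 89.71910586128253 7.285647093557387 F -6.6547297157883065 3.6464286915326145 1.0167596454929748 gap 19.477055015380504
side bar top-142 = 111.2 303
top bar top-142 = 109.7 271
```

Request:
{"method": "jog_arm", "body": {"rows": [0.25,-0.18,0.02,0,0,0,1,0.24,-0.19,0.01,0,0,0,1,0.23,-0.21,0,0,0,0,1,0.22,-0.22,-0.01,0,0,0,1,0,0,0,0,0,0,1,0,0,0,0,0,0,1]}}

```text
clock: 12.27
eef_pos: [513.3, -52.7, 192.2]
eef_rot: [-3.139, -0.522, 0.856]
wrist_force: [-6.8, -4.5, -3.0]
finger_gap: 19.2
finger_force: 25.0
```

```bash
python3 k.py; python3 - <<'E'
from h import *
for n in("side","top"):
    p,W=grab(n); P=W-C; x,y,z=P@ex,P@ey,W[...,2]
    for nm,m in(("platform",(abs(z-111)<9)&(abs(x)<48)&(y<-61)&(y>-69)),("platform back",(abs(z-111)<9)&(x>43)&(x<49)&(abs(y)<65)),("ledge",(abs(z-111)<9)&(abs(x)<48)&(y<-80)&(y>-120))):
        print(n,nm,m.sum(),np.median(z[m]).round(1))
E
```

```text
r 48.23378200882034 th -3.0431353550423736 s,h,y 48.000185530273114 89.7477622231347 -4.741298971142851 F -8.299827120959636 1.3665586860693832 2.211945457170823 gap 19.1596826578936
side bar top-142 = 112.7 302
top bar top-142 = 111.1 274
side platform 144 112.2
side platform back 10 112.8
side ledge 568 112.4
top platform 70 110.9
top platform back 11 110.7
top ledge 539 110.6
```

Platform and ledge agree within 0.3 mm in both cameras, so it is flush. Releasing and backing straight out along the grip.

Request:
{"method": "jog_arm", "body": {"rows": [0,0,0,0,0,0,0.55,0,0,0,0,0,0,0.55,0,0,0,0,0,0,0.55,0,0,0,0,0,0,0.55,-0.16,-0.19,0.43,0,0,0,0.55,-0.33,-0.38,0.87,0,0,0,0.55,-0.33,-0.38,0.87,0,0,0,0.55,-0.33,-0.38,0.87,0,0,0,0.55,-0.33,-0.38,0.87,0,0,0,0.55,-0.33,-0.38,0.87,0,0,0,0.55,-0.33,-0.38,0.87,0,0,0,0.55,-0.33,-0.38,0.87,0,0,0,0.55,-0.33,-0.38,0.87,0,0,0,0.55,-0.33,-0.38,0.87,0,0,0,0.55,-0.33,-0.38,0.87,0,0,0,0.55,0,0,0.87,0,0,0,0.55,0,0,1,0,0,0,0.55,0,0,1,0,0,0,0.55]}}

```text
clock: 13.97
eef_pos: [479.7, -92.5, 314.0]
eef_rot: [-3.142, -0.524, 0.857]
wrist_force: [0.3, -0.5, -0.3]
finger_gap: 42.3
finger_force: 0.0
```

```bash
python3 - <<'E'
from h import *
st=manip.read_state(); print(st["joints"].round(2),st["eef_pos"].round(1))
B=[]
for n in("side","top"):
    p,W=grab(n); P=W-C; x,y,z=P@ex,P@ey,W[...,2]
    m=(abs(x)<16)&(abs(y)<75)&(z>247)&(z<262)&(p.astype(int).sum(-1)>270)
    Q=np.stack([x[m],y[m]],-1).astype(np.float32); print(n,m.sum(),cv2.minAreaRect(Q),np.polyfit(Q[:,1],Q[:,0],1),np.percentile(Q,[1,50,99],axis=0).round(1).tolist(),np.median(z[m]))
    # platform check
    m=(abs(z-111)<9)&(abs(x)<48)&(y<-61)&(y>-69);k=(abs(z-111)<9)&(abs(x)<48)&(y<-80)&(y>-120); print("flush diff",np.median(z[m])-np.median(z[k]))
    X=W[...,:][k]
# target: bar grasp centre, tool down
for yt in(ex,-ex):
    zt=-ez; Rt=np.stack([np.cross(yt,zt),yt,zt],1)
    R=Ro.from_euler("xyz",st["eef_rot"])
    q=C+ez*(110.6+135); print("shift to bar cm",((q+11*zt-st["eef_pos"])/10).round(2),(Ro.from_matrix(Rt)*R.inv()).as_rotvec().round(3))
E
```

```text
[-0.54 -0.    1.72  0.53  1.36  0.08] [479.7 -92.5 314. ]
side 197 ((1.2313823699951172, -18.87329864501953), (15.777243614196777, 74.98560333251953), 0.007415900472551584) [0.02068447 0.16107578] [[-6.2, -56.0], [-1.2, -23.0], [8.7, 13.8]] 254.12621765527
flush diff -0.10147271204371577
top 284 ((-2.327925682067871, 1.8389968872070312), (113.4151382446289, 13.99006462097168), 89.34668731689453) [ 0.00726884 -2.05395787] [[-8.9, -53.3], [-2.0, 2.7], [4.6, 57.2]] 252.63245894246984
flush diff 0.7498362398274594
shift to bar cm [ 9.08 11.3  -7.94] [-0.579 -0.041  1.531]
shift to bar cm [ 9.08 11.3  -7.94] [-0.041  0.579 -1.532]
```

Request:
{"method": "jog_arm", "body": {"rows": [0,0,0,-0.066,0.0572,0,0.3,0,0,0,-0.066,0.0572,0,0.3,0,0,0,-0.066,0.0572,0,0.3,0,0,0,-0.066,0.0572,0,0.3,0,0,0,-0.066,0.0572,0,0.3,0,0,0,-0.066,0.0572,0,0.3,0.636,0.804,0,0,0,0.112,0.3,0.636,0.804,0,0,0,0.112,0.3,0.636,0.804,0,0,0,0.112,0.3,0.636,0.804,0,0,0,0.112,0.3,0.636,0.804,0,0,0,0.112,0.3,0.636,0.804,0,0,0,0.112,0.3,0.636,0.804,0,0,0,0.112,0.3,0.636,0.804,0,0,0,0.112,0.3,0.636,0.804,0,0,0,0.112,0.3,0.636,0.804,0,0,0,0.112,0.3,0.636,0.804,0,0,0,0.112,0.3,0.636,0.804,0,0,0,0.112,0.3,0.636,0.804,0,0,0,0.112,0.3,0.636,0.804,0,0,0,0.112,0.3]}}

```text
clock: 15.73
eef_pos: [569.0, 20.7, 312.5]
eef_rot: [-3.141, -0.001, 2.431]
wrist_force: [-0.1, -0.4, -0.2]
finger_gap: 66.3
finger_force: 0.0
```

```bash
python3 - <<'E'
from h import *
st=manip.read_state(); print(st["joints"].round(2),st["eef_pos"].round(1))
yt=ex;zt=-ez; Rt=np.stack([np.cross(yt,zt),yt,zt],1); R=Ro.from_euler("xyz",st["eef_rot"])
q=C-1.5*ex+ey+ez*(110.6+135); print("shift to bar cm",((q+11*zt-st["eef_pos"])/10).round(2),(Ro.from_matrix(Rt)*R.inv()).as_rotvec().round(3))
E
```

```text
[-0.03  0.29  1.3   0.    1.55 -0.89] [569.   20.7 312.5]
shift to bar cm [-0.03 -0.07 -7.79] [-0.    -0.001 -0.004]
```

Request:
{"method": "jog_arm", "body": {"rows": [-0.03,-0.07,-1,0,0,0,0.4,0,0,-1,0,0,0,0.4,0,0,-1,0,0,0,0.4,0,0,-1,0,0,0,0.4,0,0,-1,0,0,0,0.4,0,0,-1,0,0,0,0.4,0,0,-1,0,0,0,0.4,0,0,-0.6,0,0,0,0.4,0,0,0,0,0,0,0.4,0,0,0,0,0,0,1,0,0,0,0,0,0,1,0,0,0,0,0,0,1,0,0,0,0,0,0,1,0,0,0,0,0,0,1,0,0,0,0,0,0,1,0,0,0,0,0,0,1,0,0,0,0,0,0,1], "newtons": 8}}

```text
clock: 17.15
eef_pos: [568.4, 19.3, 236.9]
eef_rot: [-3.141, -0.0, 2.425]
wrist_force: [0.9, -0.6, 0.0]
finger_gap: 14.1
finger_force: 8.0
```

```bash
python3 - <<'E'
from h import *
st=manip.read_state(); print(st["eef_pos"].round(1),st["wrist_force"].round(1))
L=np.array([[699.6,-88.5,110.5],[696.3,-91.5,110.5]]).mean(0)
print("tool->ledge in lift", (L-st["eef_pos"])@ex,(L-st["eef_pos"])@ey,"ledge vs C",(L-C)@ex,(L-C)@ey)
E
```

```text
[568.4  19.3 236.9] [ 0.9 -0.6  0. ]
tool->ledge in lift 2.378359843032078 -169.4639656140092 ledge vs C 0.07211152519539837 -168.6823858614999
```

Bar gripped (14.1 mm gap, no vertical load). Sliding across.

Request:
{"method": "jog_arm", "body": {"rows": [0.2,-0.16,0,0,0,0,1,0.38,-0.325,0,0,0,0,1,0.38,-0.325,0,0,0,0,1,0.38,-0.325,0,0,0,0,1,0.38,-0.325,0,0,0,0,1,0.38,-0.325,0,0,0,0,1,0.38,-0.325,0,0,0,0,1,0.38,-0.325,0,0,0,0,1,0.38,-0.325,0,0,0,0,1,0.38,-0.325,0,0,0,0,1,0.38,-0.325,0,0,0,0,1,0.38,-0.325,0,0,0,0,1]}}

```text
clock: 18.15
eef_pos: [612.6, -18.4, 237.0]
eef_rot: [-3.142, -0.0, 2.425]
wrist_force: [-0.4, 0.3, -1.7]
finger_gap: 14.0
finger_force: 8.0
```

Request:
{"method": "jog_arm", "body": {"rows": [0.38,-0.325,0,0,0,0,1,0.38,-0.325,0,0,0,0,1,0.38,-0.325,0,0,0,0,1,0.38,-0.325,0,0,0,0,1,0.38,-0.325,0,0,0,0,1,0.38,-0.325,0,0,0,0,1]}}

```text
clock: 18.65
eef_pos: [635.4, -37.9, 236.9]
eef_rot: [-3.142, -0.0, 2.425]
wrist_force: [-1.8, 1.0, -1.2]
finger_gap: 13.7
finger_force: 8.0
```

Request:
{"method": "jog_arm", "body": {"rows": [0.385,-0.328,0,0,0,0,1,0.385,-0.328,0,0,0,0,1,0.385,-0.328,0,0,0,0,1,0.385,-0.328,0,0,0,0,1,0.385,-0.328,0,0,0,0,1,0.385,-0.328,0,0,0,0,1,0.385,-0.328,0,0,0,0,1,0.385,-0.328,0,0,0,0,1,0.385,-0.328,0,0,0,0,1,0.385,-0.328,0,0,0,0,1,0.385,-0.328,0,0,0,0,1,0.385,-0.328,0,0,0,0,1,0.385,-0.328,0,0,0,0,1,0.385,-0.328,0,0,0,0,1,0.385,-0.328,0,0,0,0,1,0.3,-0.25,0,0,0,0,1,0,0,0,0,0,0,1,0,0,0,0,0,0,1]}}

```text
clock: 20.15
eef_pos: [695.8, -89.4, 236.5]
eef_rot: [-3.141, -0.001, 2.425]
wrist_force: [1.3, -1.1, -5.3]
finger_gap: 13.6
finger_force: 8.0
```

```bash
cat > c.py <<'E'
from h import *
LC=np.array([698,-90,0]); 
for n in("side","top"):
    p,W=grab(n); P=W-LC; x,y,z=P@ex,P@ey,W[...,2]; lum=p.astype(int).sum(-1)
    m=(abs(x)<20)&(abs(y)<90)&(z>240)&(z<262)&(lum>250)
    if m.sum()>20: print(n,m.sum(),"bar x,y 2-98%",np.percentile(x[m],[2,50,98]).round(1),np.percentile(y[m],[2,50,98]).round(1),"z",np.percentile(z[m],80).round(1),"slope",np.polyfit(y[m],x[m],1)[0].round(3))
    Q=W-C;a,b=Q@ex,Q@ey
    k=(abs(z-111)<9)&(abs(a)<40)&(abs(b)<60); l=(abs(z-111)<9)&(abs(x)<60)&(abs(y)<85)
    print("platform z",np.median(z[k]).round(1),"ledge z",np.median(z[l]).round(1))
E
python3 c.py
```

```text
side 261 bar x,y 2-98% [-7.9 -4.9  5.8] [-54.1 -26.2  54. ] z 254.1 slope -0.043
platform z 113.0 ledge z 112.3
platform z 111.2 ledge z 110.6
```

The rack is over the ledge's centre, but the tool carries its weight (about 5 N). I'll ease down until it is unloaded, then open.

Request:
{"method": "jog_arm", "body": {"rows": [0,0,-0.05,0,0,0,1,0,0,-0.05,0,0,0,1,0,0,0,0,0,0,1]}}

```text
clock: 20.5
eef_pos: [695.8, -89.1, 236.4]
eef_rot: [3.141, 0.0, 2.425]
wrist_force: [-0.5, 0.2, -1.8]
finger_gap: 13.9
finger_force: 8.0
```

Request:
{"method": "jog_arm", "body": {"rows": [0,0,-0.03,0,0,0,1,0,0,0,0,0,0,0.5,0,0,0,0,0,0,0.5,0,0,0,0,0,0,0.5,0,0,0,0,0,0,0.5,0,0,0,0,0,0,0.5,0,0,0.4,0,0,0,0.5,0,0,0.8,0,0,0,0.5,0,0,1,0,0,0,0.5,0,0,1,0,0,0,0.5,0,0,1,0,0,0,0.5,0,0,1,0,0,0,0.5,0,0,1.5,0,0,0,0.5,0,0,1.5,0,0,0,0.5,-2,1,1,0,0,0,0.5,-3,1,0.5,0,0,0,0.5,-3,1,0,0,0,0,0.5,-3,1,0,0,0,0,0.5,-3,1,0,0,0,0,0.5,0,0,0,0,0,0,0.5]}}

```text
clock: 22.17
eef_pos: [552.2, -37.8, 334.5]
eef_rot: [3.141, 0.001, 2.426]
wrist_force: [0.2, 0.1, 1.2]
finger_gap: 47.1
finger_force: 0.0
```

```bash
python3 c.py; python3 - <<'E'
from h import *
p,_=grab("side"); q,_=grab("top")
cv2.imwrite("pics/f.png",np.hstack([cv2.resize(p[100:340,150:410],(390,360)),cv2.resize(q[80:320,130:390],(390,360))]))
E
```

```text
side 411 bar x,y 2-98% [-6.7 -2.5  6.7] [-52.6  -0.3  56.6] z 254.4 slope 0.004
platform z 113.0 ledge z 112.3
top 271 bar x,y 2-98% [-9.1 -3.   3.5] [-50.3   2.3  57.2] z 253.3 slope 0.01
platform z 110.9 ledge z 110.4
```

View pics/f.png

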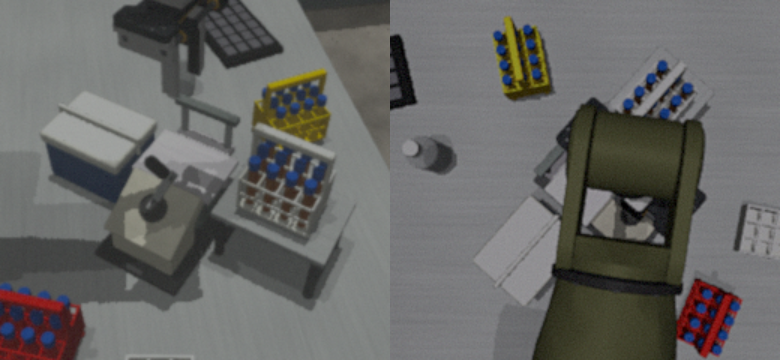

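The rack stands square on the ledge (side view (290,180)), its centre offset by about -2 mm in x and +2 mm in y. The platform is flush to about 0.6 mm, the grip is still out, the bystanders have not moved and the arm is clear. Handing in.

```bash
python3 -c "
from cell import manip
print(manip.sign_off())"
```

```text
the job is handed in; nothing more can be done
None
```

I folded the grip out and cranked the platform flush with the ledge (within about 0.7 mm). I slid the rack across to within about 3 mm of the ledge's centre, let go and handed the job in at about 22 s; no verdict came back.

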